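# Test a curved stop strip by running the fingertips along it

## Task

Check that the curved rubber stop strip gives along its whole length: with the fingertips together, press its rubber bar lightly a few millimetres down at the end with the terminal box and run along the curve to the plain end in one pass, past all five pairs of screws, without letting the bar come up on the way and without pressing it to the bottom. Then let go, so that the bar springs up. Only touch the strip from above: do not pick it up or shove it, and leave the things lying round it alone.

Things in the scene. Friction and masses are not known exactly. Their poses are not given: they have to be found in the camera images.
- stop_strip: Stop strip, loose on the bench, 0.9 kg: a curved fixture 42 mm wide, 44 mm high, bent over 100 degrees to an arc of 120 mm radius (mid-width). A black rubber bar, 20 mm wide, flat on top, rises from a grey channel (28 mm wide, 28 mm high) on an aluminium flange. Origin: on the bench, within the arc; +x to the arc's bulging middle, +y to the terminal box end; arc centre at x = -98 mm, y = 0.
- terminal_box (a point): Centre of the top of the grey terminal box (48 x 32 mm, 26 mm high, so lower than the rubber bar) with a round steel socket, at the end of the strip where the run starts. The strip's other end is plain and rounded, with no box.
- rubber_bar (a joint): How far the rubber bar is pressed down, in m: 0 up (its rest), 0.012 fully down. It moves straight down as one piece, wherever along it one presses, and springs back by itself. About 1.5 N starts it, 5 mm takes about 4.5 N, fully down about 8.5 N.
- mark1 (a point): Check point 1 of 5, at the terminal box end: the point on the middle of the bar's flat top, 44 mm above the bench, while the bar is up (the point stays when the bar goes down). A pair of dark screw heads on the flange, one each side of the bar, stands beside each check point. It lies 18 mm before the rubber's rounded end. Neighbouring points are 47 mm apart along the arc (22.5 degrees).
- mark2 (a point): Check point 2 of 5, a quarter of the way along: the point on the middle of the bar's flat top, 44 mm above the bench, while the bar is up (the point stays when the bar goes down). A pair of dark screw heads on the flange, one each side of the bar, stands beside each check point. Neighbouring points are 47 mm apart along the arc (22.5 degrees).
- mark3 (a point): Check point 3 of 5, at the middle of the arc: the point on the middle of the bar's flat top, 44 mm above the bench, while the bar is up (the point stays when the bar goes down). A pair of dark screw heads on the flange, one each side of the bar, stands beside each check point. Neighbouring points are 47 mm apart along the arc (22.5 degrees).
- mark4 (a point): Check point 4 of 5, three quarters of the way along: the point on the middle of the bar's flat top, 44 mm above the bench, while the bar is up (the point stays when the bar goes down). A pair of dark screw heads on the flange, one each side of the bar, stands beside each check point. Neighbouring points are 47 mm apart along the arc (22.5 degrees).
- mark5 (a point): Check point 5 of 5, at the plain end: the point on the middle of the bar's flat top, 44 mm above the bench, while the bar is up (the point stays when the bar goes down). A pair of dark screw heads on the flange, one each side of the bar, stands beside each check point. It lies 18 mm before the rubber's rounded end. Neighbouring points are 47 mm apart along the arc (22.5 degrees).
- polish_pot: A bystander: round lidded pot, 58 mm across, 50 mm high, in the hollow of the arc, some 85 mm from the bar. Origin: centre of its underside.
- loupe: A bystander: folding loupe, 30 x 65 mm, 18 mm high, lying outside the arc. Origin: centre of its underside.
- usb_key: A bystander: flat dongle, 66 x 40 mm, 11 mm high, lying outside the arc. Origin: centre of its underside.
- screwdriver: A bystander: small screwdriver, 158 mm long, 23 mm high, to the left of the strip. Origin: centre of its underside.
- dapping_block: A bystander: brass dapping block, 50 mm cube, to the left behind. Origin: centre of its underside.

How it is judged:
On the way, in this order (a step that is already met when the one before it is completed fails the run):
1. the bar is pressed down more than 1 mm at check point 1 (at the terminal box end), within 15 mm of it (value of joint rubber_bar above 0.001 m and horizontal distance between the grasp point and mark1 below 0.015 m), for 0.05 s.
2. the bar is pressed down more than 1 mm at check point 2 (a quarter of the way along), within 15 mm of it (value of joint rubber_bar above 0.001 m and horizontal distance between the grasp point and mark2 below 0.015 m), for 0.05 s.
3. the bar is pressed down more than 1 mm at check point 3 (at the middle of the arc), within 15 mm of it (value of joint rubber_bar above 0.001 m and horizontal distance between the grasp point and mark3 below 0.015 m), for 0.05 s.
4. the bar is pressed down more than 1 mm at check point 4 (three quarters of the way along), within 15 mm of it (value of joint rubber_bar above 0.001 m and horizontal distance between the grasp point and mark4 below 0.015 m), for 0.05 s.
5. the bar is pressed down more than 1 mm at check point 5 (at the plain end), within 15 mm of it (value of joint rubber_bar above 0.001 m and horizontal distance between the grasp point and mark5 below 0.015 m), for 0.05 s.
At the end, for the whole second after the job is handed in: All five check points were passed in order with the bar pressed; the bar is up again (within 1 mm), the strip stands upright and at rest within 20 mm of where it was, and every bystander is within 15 mm of where it was (value of joint rubber_bar below 0.001 m and distance of stop_strip from where it was at the start of the episode below 0.02 m and angle between stop_strip's own z axis and vertical below 0.05 rad and linear speed of stop_strip below 0.01 m/s and distance of each of polish_pot, loupe, usb_key, screwdriver, dapping_block from where it was at the start of the episode below 0.015 m); the robot touches nothing.
It fails at once if the bar is pressed down more than 11.3 mm (to the bottom: too hard) (value of joint rubber_bar above 0.0113 m).
It fails at once if the fingertips are within 12 mm beside check point 2, 3 or 4 and low over the strip (less than about 30 mm above it) with the bar not pressed: the run was let up on the way (value of joint rubber_bar below 0.0003 m and (horizontal distance between the grasp point and mark2 below 0.012 m or horizontal distance between the grasp point and mark3 below 0.012 m or horizontal distance between the grasp point and mark4 below 0.012 m) and height (world z) of the grasp point below 0.095 m).
It fails at once if the strip is shoved more than 20 mm (distance of stop_strip from where it was at the start of the episode above 0.02 m).
It fails at once if the strip is lifted or tipped (height (world z) of stop_strip above 0.008 m or angle between stop_strip's own z axis and vertical above 0.12 rad).
It fails at once if a bystander is moved more than 15 mm (distance of any of polish_pot, loupe, usb_key, screwdriver, dapping_block from where it was at the start of the episode above 0.015 m).
It also fails if it takes over 38 s, if anything falls off the work surface, if the arm or the gripper's body presses on something with over 40 N, if the wrist force passes 120 N, or if a joint passes its speed limit or range.

## Robot

A 6-joint arm with a two-finger parallel gripper is mounted at the origin on a cart in front of the work surface, level with it; the furniture and walls round the work are solid. World frame = base frame: x ahead of the robot, y to its left, z up, the work surface at z = 0. Lengths are in m, angles in rad, forces in N, time in s.
With the tool pointing down it reaches from about 0.35 to 0.975 m from the base axis. Payload 4.9 kg.
Tool frame: the origin (TCP) lies on the front face of the gripper's body, between the roots of the fingers; the fingertips stand ctrl.finger_overhang ahead of it and the grasp point (between the pads) lies 54 mm ahead of it (ctrl.finger_overhang is the distance from the TCP to the fingertips, in m); z points along the fingers, y is the line along which they close (so a half turn about z gives the same grasp; the last joint's range is limited). The gripper opens to 85 mm and grips with 20 to 120 N. Pads are 22 mm wide; open, the fingers measure 114 mm over their backs; the gripper's body (76 mm by 85 mm) begins 54 mm behind the grasp point. The pads swing forward as they close: fully open they stand 13 mm farther back than shut.
Start: joints at [-1.325, 0.053, 1.613, -0, 1.476, -0.119], TCP at [0.223, -0.584, 0.304] pointing down, gripper open.
Joint ranges: [-3.01, 3.01], [-1.01, 2.22], [0.06, 2.58], [-1.02, 4.17], [0.09, 2.62], [-3.14, 3.14]. Speed limits (rad/s): [2.57, 2.57, 3.14, 3.14, 3.14, 3.14].

## Interface

Orientations are given as a rotation vector (axis times angle).
In Python, from station import ctrl, vision gives the robot as it stands. The module is installed in compiled form; this text tells all that it offers.
- The arm moves only by the tool drive_tool, never from a script. Its argument "rows" is a list of rows, each a list of 2 entries, a list of its own where there are three numbers: the shift along the tool's x, y, z in m, then the turn about the tool's z in rad. A call has 1 to 10 rows; each row shifts and turns the commanded pose from where the row before left it, along the tool's axes as they then stand; what a row does not reach is not made up. A row lasts 1/10 s, in which the tool goes at most 50 mm and 8.59 degrees, less where a joint would pass 70% of its speed; a pose out of reach is approached as far as the arm can. A call with a gripper value outside its range is refused whole. "jaw" is the closure, from 0 (fully open) to 1 (shut), set as the call begins (left out, the last holds). The fingers move at their own pace and stop on an object; "grip_force" is the grip in N (left out, the last holds). Time passes only in rows, so rows that do not move let the fingers close. It gives the time, the measured TCP pose, the force, the opening and the grip force at its end, in the units of the state.
- ctrl.get_obs(): the state, without advancing time (a new reading comes with each control period).
- vision.get_image(name): name is "scene" or "top"; returns a dict with "image" (384x512x3 uint8, blue, green, red), "vertical_fov" (degrees; the focal length in pixels is half the picture's height over the tangent of half this angle, whatever the lens; pixels are square), "cx", "cy" (the principal point, pixels), "R" (3x3) and "t" (3): a world point X has camera coordinates R X + t. Camera axes: x right, y down, z forward; pixel columns grow to the right and rows downward; lengths in m; the calibration is good to about 2 mm. A picture is of the moment at which its call begins. There is no depth.
- ctrl.finish_job(): hands the job in; it is judged then, once.
The state is a dict: "t": time; "q": joint angles; "dq": joint speeds; "effort": joint torques, N m; "tool_pos": TCP position; "tool_rot": TCP orientation; "contact_force": force on the tool from outside, world axes, zero at the start; "wrist_torque": the same for the moment, N m; "opening": finger opening in m; "grip_force": force on a finger pad.
Only numpy, scipy, OpenCV 4.12 (cv2) and the standard library are available. Lean on these libraries where they do the work, as an engineer would, in place of code of your own. Each camera call takes 0.05 s, during which the arm holds its last target. There are 200 camera calls.

## Working session

There is one attempt and no reset: what is moved stays moved. The work goes in short steps, Python scripts to look and compute and a tool call to move; the robot and the scene stay as the last step left them, time stands still between calls to the robot, and variables do not carry over. Pictures are saved under pics/ and viewed, at most 10 in all, crops included, and the job is handed in when it is done.

Besides the shell and the picture viewer there is one more tool, called as a command line: name --argument value ..., lists and objects as JSON in quotes. drive_tool: Moves the arm, as the interface text tells. Its arguments: {"type":"object","properties":{"rows":{"type":"array","items":{"type":"array"}},"jaw":{"type":"number"},"grip_force":{"type":"number"}},"required":["rows"]}

```bash
mkdir -p pics
python3 - <<'E'
from station import ctrl, vision
import cv2,numpy as np,pickle
o=ctrl.get_obs();print({k:np.round(v,3) for k,v in o.items()},ctrl.finger_overhang)
d={}
for n in("top","scene"):
    g=vision.get_image(n);d[n]=g;cv2.imwrite(f"pics/{n}0.png",g["image"]);print(n,g["vertical_fov"],g["cx"],g["cy"],-g["R"].T@g["t"],g["R"].round(3).tolist())
pickle.dump(d,open("d.pkl","wb"))
E
```

```text
{'t': np.float64(0.0), 'q': array([-1.325,  0.053,  1.614, -0.   ,  1.476, -0.119]), 'dq': array([ 0.   , -0.   ,  0.   ,  0.001, -0.001, -0.001]), 'effort': array([-0.0000e+00, -3.9369e+01, -3.7017e+01, -0.0000e+00,  7.0000e-03,
        0.0000e+00]), 'tool_pos': array([ 0.223, -0.583,  0.303]), 'tool_rot': array([-3.087, -0.57 ,  0.   ]), 'contact_force': array([0.195, 0.327, 0.264]), 'wrist_torque': array([-0.009,  0.002,  0.04 ]), 'grip_force': np.float64(0.0), 'opening': np.float64(0.085)} 0.0726
top 53.25707382606959 259.6645421050761 192.0665753885192 [0.40899488 0.11902817 0.89839042] [[0.012, -1.0, -0.006], [-0.986, -0.011, -0.167], [0.167, 0.008, -0.986]]
scene 42.31465018981493 257.795658078593 198.6458334691434 [0.0310456  0.76355048 0.78629977] [[-0.799, -0.601, -0.017], [-0.376, 0.522, -0.766], [0.469, -0.605, -0.643]]
```

View pics/top0.png

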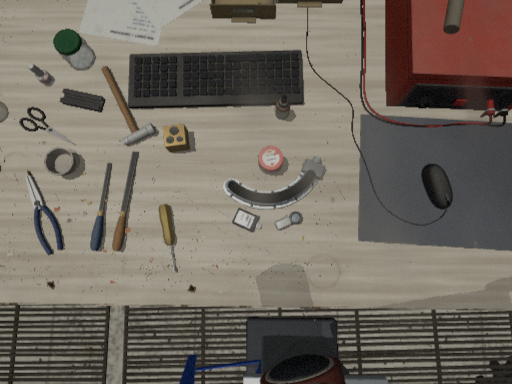

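View pics/scene0.png

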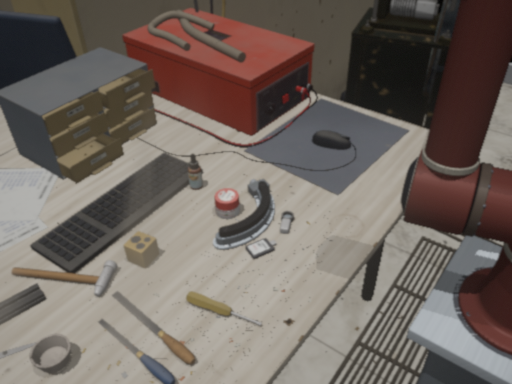

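The top view shows the strip with its terminal box at about (314,168), the plain end at (230,188), the pot at (270,158), the USB key at (245,219) and the loupe at (290,220). I'll zoom in on both views.

Run:
```python
import cv2,numpy as np,pickle
d=pickle.load(open("d.pkl","rb"))
a=d["top"]["image"][140:240,210:340];b=d["scene"]["image"][170:270,195:310]
f=lambda i,:cv2.resize(i,(780,int(780*i.shape[0]/i.shape[1])),interpolation=cv2.INTER_CUBIC)
cv2.imwrite("pics/topc.png",f(a)[:600]);cv2.imwrite("pics/scc.png",cv2.resize(b,None,fx=6,fy=6,interpolation=cv2.INTER_CUBIC))
```

```text
(no output)
```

View pics/topc.png

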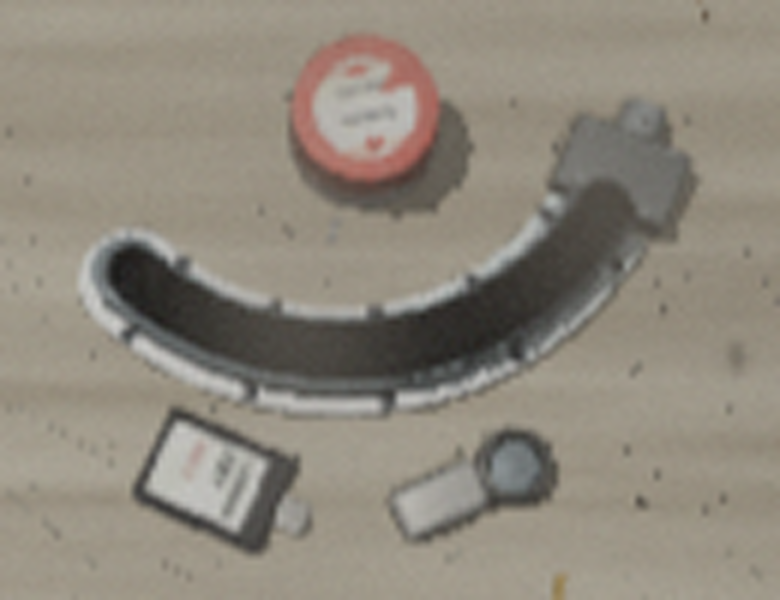

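View pics/scc.png

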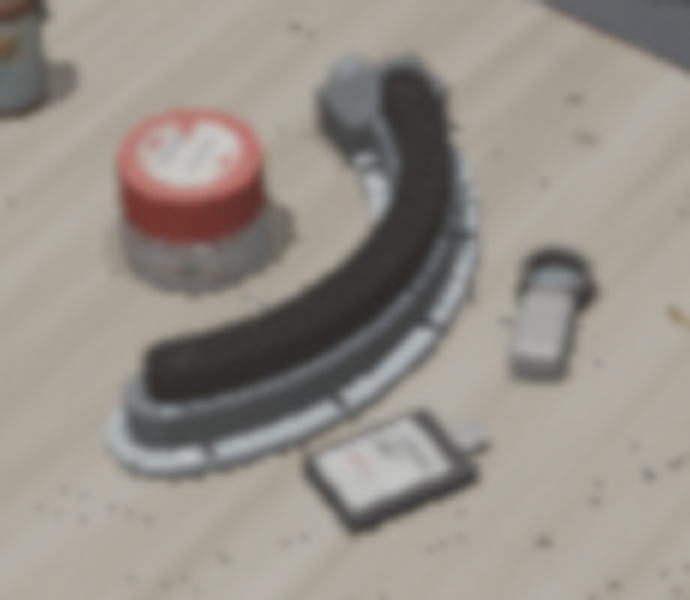

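```bash
cat > h.py <<'E'
import numpy as np,cv2
def ray(g,uv,z):
    uv=np.atleast_2d(uv).astype(float);f=g["image"].shape[0]/2/np.tan(np.radians(g["vertical_fov"])/2)
    c=np.c_[(uv[:,0]-g["cx"])/f,(uv[:,1]-g["cy"])/f,np.ones(len(uv))]
    C=-g["R"].T@g["t"];w=c@g["R"];return C+w*((z-C[2])/w[:,2])[:,None]
E
python3 - <<'E'
import pickle;from h import *
from scipy.optimize import least_squares
d=pickle.load(open("d.pkl","rb"))
pairs=np.array([[550,205,617,265],[472,283,517,350],[375,312,390,400],[278,305,250,390],[183,265,130,335]])/6.
t=d["top"];o=np.array([210,140])-.5+.5/6
P=ray(t,pairs[:,:2]+o,.005)[:,:2];Q=ray(t,pairs[:,2:]+o,.005)[:,:2];M=(P+Q)/2
print("screw mids",M.round(3).tolist(),"sep",np.linalg.norm(P-Q,axis=1).round(3),"step",np.linalg.norm(np.diff(M,axis=0),axis=1).round(3))
def circ(X,r=None):
    s=least_squares(lambda p:np.hypot(*(X-p[:2]).T)-(p[2] if r is None else r),[*(X.mean(0)+[.08,0]),.12],loss="soft_l1",f_scale=.002)
    return s.x.round(4),np.sqrt(np.mean(s.fun**2)).round(4)
print(circ(M),circ(M,.12))
for n,(x0,y0,x1,y1) in dict(top=(222,165,322,212),scene=(215,178,275,240)).items():
    g=d[n];h=g["image"].max(2).astype(int)
    m=np.zeros(h.shape,np.uint8);m[y0:y1,x0:x1]=(h[y0:y1,x0:x1]<85)
    k,l,s,_=cv2.connectedComponentsWithStats(m);i=1+s[1:,4].argmax();m=(l==i).astype(np.uint8)
    c=max(cv2.findContours(m,0,cv2.CHAIN_APPROX_NONE)[0],key=cv2.contourArea)[:,0]
    X=ray(g,c,.044)[:,:2];cc=circ(M,.12)[0][:2]
    r=np.hypot(*(X-cc).T);a=np.degrees(np.arctan2(*(X-cc).T[::-1]))%360
    inn=X[(r<.119)&(a>a.min()+8)&(a<a.max()-8)]
    print(n,s[i],"ang",a.min(),a.max(),"inner",circ(inn),circ(inn,.11), "outer",circ(X[(r>.122)&(a>a.min()+8)&(a<a.max()-8)]))
    v=g["image"].copy();cv2.drawContours(v,[c[:,None]],-1,(0,255,0),1)
    cv2.imwrite(f"pics/m_{n}.png",cv2.resize(v[y0-15:y1+15,x0-15:x1+15],None,fx=5,fy=5))
a=np.degrees(np.arctan2(*(M-circ(M,.12)[0][:2]).T[::-1]))%360;print("mark ang",a)
E
```

```text
screw mids [[0.594, 0.014], [0.561, 0.05], [0.545, 0.094], [0.548, 0.14], [0.566, 0.183]] sep [0.036 0.032 0.035 0.036 0.035] step [0.048 0.047 0.047 0.047]
(array([0.6644, 0.1124, 0.1208]), np.float64(0.0004)) (array([0.6635, 0.1123, 0.12  ]), np.float64(0.0004))
top [228 171  92  36 990] ang 136.13642341704804 240.62150056922496 inner (array([0.6606, 0.1128, 0.1101]), np.float64(0.001)) (array([0.6604, 0.1128, 0.12  ]), np.float64(0.001)) outer (array([0.647 , 0.1067, 0.1192]), np.float64(0.0025))
scene [219 181  53  59 975] ang 134.57526434657115 241.6719541119337 inner (array([0.6536, 0.1164, 0.1031]), np.float64(0.0011)) (array([0.6611, 0.1173, 0.12  ]), np.float64(0.0013)) outer (array([0.6444, 0.1307, 0.1273]), np.float64(0.0056))
mark ang [234.68623139 211.40540744 188.8905177  166.40382166 144.00725212]
```

The fits agree: arc centre ≈ (0.662, 0.113), mid direction ≈ 188.7°, and screw spacing 47 mm, as specified. I'll go above mark 1 with the jaw shut.

drive_tool --rows '[[[0.028, -0.0215, 0], 0], [[0.028, -0.0215, 0], 0], [[0.028, -0.0215, 0], 0], [[0.028, -0.0215, 0], 0], [[0.028, -0.0215, 0], 0], [[0.028, -0.0215, 0], 0], [[0.028, -0.0215, 0], 0], [[0.028, -0.0215, 0], 0], [[0.028, -0.0215, 0], 0], [[0.028, -0.0215, 0], 0]]' --jaw 1 --grip_force 20

```text
t: 1.1
tool_pos: [0.4082, -0.2816, 0.3034]
tool_rot: [-3.089, -0.57, 0.0]
contact_force: [1.5, -0.0, -0.2]
opening: 0.0001
grip_force: 0.0
```

drive_tool --rows '[[[0.028, -0.0215, 0.01], 0], [[0.028, -0.0215, 0.01], 0], [[0.028, -0.0215, 0.01], 0], [[0.028, -0.0215, 0.01], 0], [[0.028, -0.0215, 0.01], 0], [[0.028, -0.0215, 0.01], 0], [[0.028, -0.0215, 0.01], 0], [[0.028, -0.0215, 0.01], 0], [[0.028, -0.0215, 0.01], 0], [[0.028, -0.0215, 0.01], 0]]'

```text
t: 2.1
tool_pos: [0.593, 0.0191, 0.2029]
tool_rot: [-3.089, -0.57, 0.001]
contact_force: [0.1, -0.8, -0.4]
opening: 0.0
grip_force: 0.0
```

drive_tool --rows '[[[0, 0, 0], 0], [[0, 0, 0], 0], [[0, 0, 0], 0]]'

```text
t: 2.4
tool_pos: [0.5924, 0.017, 0.204]
tool_rot: [3.089, 0.569, -0.0]
contact_force: [-0.6, -0.3, 1.1]
opening: 0.0001
grip_force: 0.0
```

```bash
cat > w.py <<'E'
from h import *;from station import ctrl,vision
from scipy.spatial.transform import Rotation as Ro
o=ctrl.get_obs();R=Ro.from_rotvec(o["tool_rot"]).as_matrix();C=np.array([.662,.113]);A=188.7
mk=lambda a:C+.12*np.array([np.cos(np.radians(a)),np.sin(np.radians(a))])
p=o["tool_pos"];ov=ctrl.finger_overhang
E
python3 - <<'E'
from w import *
print(o["t"],p,o["tool_rot"],o["opening"],o["contact_force"],ov,p[2]-ov)
m=mk(A+45);print("mark1",m,"shift tool",R.T@np.array([*(m-p[:2]),0]))
g=vision.get_image("scene");cv2.imwrite("pics/s1.png",cv2.resize(g["image"][120:300,150:390],None,fx=3,fy=3))
E
```

```text
2.4 [0.59242103 0.01700417 0.20395742] [ 3.08934702e+00  5.68889088e-01 -4.35903888e-04] 0.0001279031201937478 [-0.6106189  -0.27851067  1.11001263] 0.0726 0.13135742246479915
mark1 [0.59095842 0.01628861] shift tool [-1.62156380e-03  1.47632028e-04  5.68197022e-07]
```

View pics/s1.png

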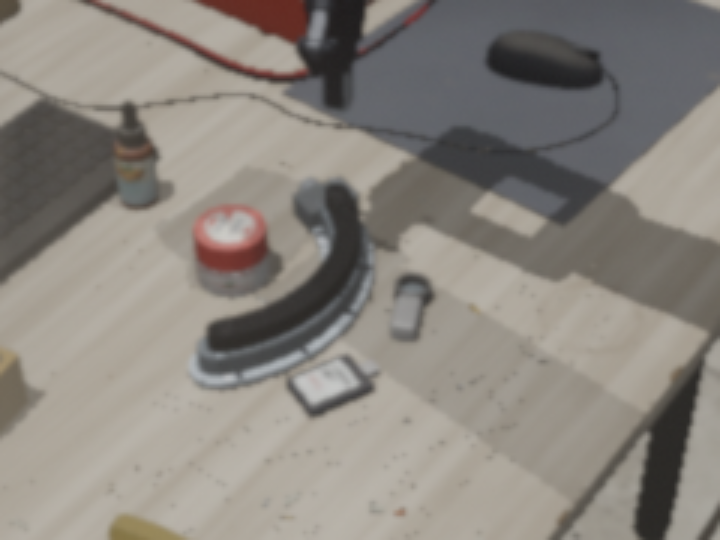

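The picture shows the closed fingertips at (335,105), straight above the box-end bar top at (338,190). Descending now.

drive_tool --rows '[[[-0.0015, 0, 0.01], 0], [[0, 0, 0.01], 0], [[0, 0, 0.01], 0], [[0, 0, 0.01], 0], [[0, 0, 0.01], 0], [[0, 0, 0.01], 0], [[0, 0, 0.01], 0], [[0, 0, 0.008], 0], [[0, 0, 0], 0], [[0, 0, 0], 0]]'

```text
t: 3.45
tool_pos: [0.5914, 0.0171, 0.1258]
tool_rot: [-3.089, -0.57, 0.0]
contact_force: [0.1, -0.0, 0.8]
opening: 0.0
grip_force: 0.0
```

drive_tool --rows '[[[0, 0, 0.003], 0], [[0, 0, 0.002], 0], [[0, 0, 0.002], 0], [[0, 0, 0], 0], [[0, 0, 0], 0]]'

```text
t: 3.95
tool_pos: [0.5913, 0.0171, 0.1189]
tool_rot: [-3.089, -0.57, -0.0]
contact_force: [0.4, 0.1, 0.0]
opening: 0.0001
grip_force: 0.0
```

drive_tool --rows '[[[0, 0, 0.002], 0], [[0, 0, 0.002], 0], [[0, 0, 0], 0], [[0, 0, 0], 0]]'

```text
t: 4.35
tool_pos: [0.5916, 0.0171, 0.1153]
tool_rot: [3.089, 0.57, 0.001]
contact_force: [0.3, -0.5, 2.6]
opening: 0.0
grip_force: 1.1
```

Contact came at the expected height: tip at 42.7 mm with 2.6 N. I'll press to about 4.5 mm and plan the run.

drive_tool --rows '[[[0, 0, 0.0015], 0], [[0, 0, 0.0015], 0], [[0, 0, 0], 0], [[0, 0, 0], 0]]'

```text
t: 4.75
tool_pos: [0.5916, 0.017, 0.1122]
tool_rot: [3.089, 0.57, 0.001]
contact_force: [0.5, 0.2, 4.5]
opening: 0.0002
grip_force: 1.9
```

Run:
```python
from w import *
print(o["t"],p,"depth",.044-(p[2]-ov),o["contact_force"])
W=np.array([[*mk(a),0] for a in A+45-np.arange(0,93,3)]);D=(np.diff(W,axis=0)@R).round(4)
for i in range(0,30,10):print([[[float(x),float(y),0],0] for x,y,_ in D[i:i+10]], "end", W[i+10])
```

```text
4.75 [0.59159214 0.01704401 0.1122364 ] depth 0.004363603401476401 [0.52551592 0.16080578 4.53135335]
[[[-0.0033, -0.0054, 0], 0], [[-0.003, -0.0055, 0], 0], [[-0.0027, -0.0057, 0], 0], [[-0.0024, -0.0058, 0], 0], [[-0.0021, -0.0059, 0], 0], [[-0.0018, -0.006, 0], 0], [[-0.0014, -0.0061, 0], 0], [[-0.0011, -0.0062, 0], 0], [[-0.0008, -0.0062, 0], 0], [[-0.0005, -0.0063, 0], 0]] end [0.55212049 0.06476627 0.        ]
[[[-0.0001, -0.0063, 0], 0], [[0.0002, -0.0063, 0], 0], [[0.0005, -0.0063, 0], 0], [[0.0008, -0.0062, 0], 0], [[0.0012, -0.0062, 0], 0], [[0.0015, -0.0061, 0], 0], [[0.0018, -0.006, 0], 0], [[0.0021, -0.0059, 0], 0], [[0.0024, -0.0058, 0], 0], [[0.0027, -0.0057, 0], 0]] end [0.54272469 0.12616812 0.        ]
[[[0.003, -0.0055, 0], 0], [[0.0033, -0.0053, 0], 0], [[0.0036, -0.0052, 0], 0], [[0.0038, -0.005, 0], 0], [[0.0041, -0.0048, 0], 0], [[0.0043, -0.0045, 0], 0], [[0.0046, -0.0043, 0], 0], [[0.0048, -0.0041, 0], 0], [[0.005, -0.0038, 0], 0], [[0.0052, -0.0035, 0], 0]] end [0.56528861 0.18404158 0.        ]
```

drive_tool --rows '[[[-0.0016, -0.0027, 0], 0], [[-0.0017, -0.0027, 0], 0], [[-0.0015, -0.0027, 0], 0], [[-0.0015, -0.0028, 0], 0], [[-0.0014, -0.0028, 0], 0], [[-0.0013, -0.0029, 0], 0], [[-0.0012, -0.0029, 0], 0], [[-0.0012, -0.0029, 0], 0]]'

```text
t: 5.55
tool_pos: [0.5725, 0.0341, 0.1119]
tool_rot: [3.089, 0.57, -0.0]
contact_force: [2.7, -2.1, 3.5]
opening: -0.0002
grip_force: 2.1
```

Run:
```python
from w import *
import pickle
print(o["t"],p,"depth",.044-(p[2]-ov),o["contact_force"], "r",np.hypot(*(p[:2]-C)),"ang",np.degrees(np.arctan2(*(p[:2]-C)[::-1]))%360-A)
d=pickle.load(open("d.pkl","rb"))
g=vision.get_image("scene");v=np.vstack([x["image"][165:270,195:310] for x in(d["scene"],g)])
# shift of plain-end region between the pictures
a,b=[cv2.cvtColor(x["image"],6).astype(np.float32) for x in(d["scene"],g)]
for s in((slice(215,255),slice(208,250)),(slice(200,245),slice(245,275))):
    print(cv2.phaseCorrelate(a[s],b[s],cv2.createHanningWindow(a[s].shape[::-1],5)))
cv2.imwrite("pics/s2.png",cv2.resize(np.hstack([v[:105],v[105:]]),None,fx=3.4,fy=3.4,interpolation=2))
```

```text
5.55 [0.57247967 0.03412793 0.11191756] depth 0.004682435149760675 [ 2.67277292 -2.05463296  3.48715709] r 0.11930923195552551 ang 32.68172787078876
((0.7477815914837187, 0.04376211343370073), 0.9381183258692424)
((0.19477004691499467, 0.44085034138024426), 0.8865267400388365)
```

View pics/s2.png

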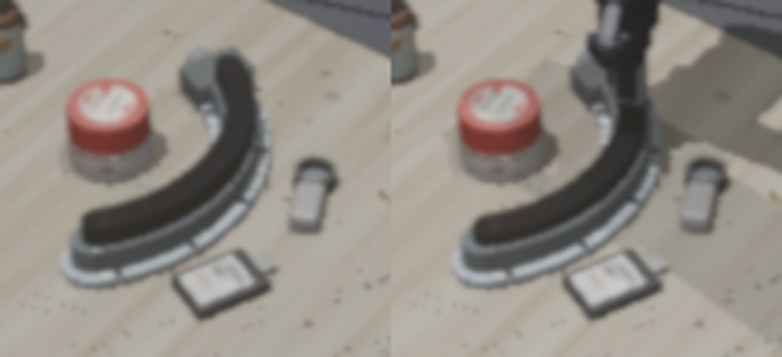

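The strip has stayed put to about 1 mm (left: before, right: now), with the fingertip on the bar near (632,105). Drag is 3.4 N, so I'll ease up 1.2 mm and go on.

drive_tool --rows '[[[-0.0011, -0.0029, -0.0004], 0], [[-0.0011, -0.003, -0.0004], 0], [[-0.0009, -0.003, -0.0004], 0], [[-0.0009, -0.003, 0], 0], [[-0.0007, -0.003, 0], 0], [[-0.0007, -0.0031, 0], 0], [[-0.0006, -0.0031, 0], 0], [[-0.0005, -0.0031, 0], 0], [[-0.0004, -0.0031, 0], 0], [[-0.0004, -0.0031, 0], 0]]'

```text
t: 6.6
tool_pos: [0.5548, 0.06, 0.1131]
tool_rot: [-3.089, -0.57, 0.0]
contact_force: [0.6, -3.2, 3.5]
opening: 0.0004
grip_force: 1.7
```

```bash
cat > c.py <<'E'
from w import *
import pickle
print(o["t"],p,"depth",.044-(p[2]-ov),o["contact_force"], "r",np.hypot(*(p[:2]-C)),"ang",np.degrees(np.arctan2(*(p[:2]-C)[::-1]))%360-A)
d=pickle.load(open("d.pkl","rb"));g=vision.get_image("scene")
a,b=[cv2.cvtColor(x["image"],6).astype(np.float32) for x in(d["scene"],g)]
for n,s in dict(flangeL=(slice(225,255),slice(208,250)),pot=(slice(185,220),slice(210,242)),usb=(slice(235,262),slice(242,278))).items():
    print(n,cv2.phaseCorrelate(a[s],b[s],cv2.createHanningWindow(a[s].shape[::-1],5)))
E
python3 c.py
```

```text
6.6 [0.55482087 0.05997813 0.11306908] depth 0.003530920847758204 [ 0.58200476 -3.15560346  3.5230484 ] r 0.11957710720299115 ang 17.621753066335486
flangeL ((0.523246786157241, -0.053624379461995275), 0.9845784014242667)
pot ((-0.1121416848192851, -0.044704188213071205), 0.881459383914868)
usb ((-0.02009383767169126, 0.5192209042768496), 0.9128426308494536)
```

drive_tool --rows '[[[-0.0003, -0.0031, 0], 0], [[-0.0002, -0.0032, 0], 0], [[-0.0001, -0.0031, 0], 0], [[0, -0.0032, 0], 0], [[0.0001, -0.0031, 0], 0], [[0.0001, -0.0032, 0], 0], [[0.0002, -0.0031, 0], 0], [[0.0003, -0.0032, 0], 0], [[0.0004, -0.0031, 0], 0], [[0.0004, -0.0031, 0], 0]]'

```text
t: 7.65
tool_pos: [0.5445, 0.0897, 0.1131]
tool_rot: [3.089, 0.57, -0.0]
contact_force: [0.7, -2.3, 3.2]
opening: -0.0003
grip_force: 1.7
```

drive_tool --rows '[[[0.0006, -0.0031, 0], 0], [[0.0006, -0.0031, 0], 0], [[0.0007, -0.003, 0], 0], [[0.0008, -0.0031, 0], 0], [[0.0009, -0.003, 0], 0], [[0.0009, -0.003, 0], 0]]'

```text
t: 8.25
tool_pos: [0.5422, 0.1084, 0.1131]
tool_rot: [3.089, 0.57, -0.0]
contact_force: [-0.3, -2.2, 3.0]
opening: -0.0
grip_force: 1.7
```

```bash
python3 c.py
```

```text
8.25 [0.54223842 0.10838072 0.11306171] depth 0.0035382864477311177 [-0.3444565  -2.21348947  2.96606441] r 0.11985062819645521 ang -6.491162214158294
flangeL ((0.42395521552321824, -0.012836005715772814), 0.9621396008244267)
pot ((-0.05999815554885046, 0.02611923567924279), 0.8304000956316789)
usb ((-0.008521894217206949, 0.5687133985556638), 0.9114605286484393)
```

drive_tool --rows '[[[0.001, -0.003, 0], 0], [[0.0011, -0.0029, 0], 0], [[0.0012, -0.0029, 0], 0], [[0.0012, -0.0029, 0], 0], [[0.0013, -0.0029, 0], 0], [[0.0014, -0.0028, 0], 0], [[0.0015, -0.0028, 0], 0], [[0.0015, -0.0027, 0], 0], [[0.0016, -0.0027, 0], 0], [[0.0017, -0.0026, 0], 0]]'

```text
t: 9.3
tool_pos: [0.5448, 0.1395, 0.113]
tool_rot: [-3.089, -0.57, 0.0]
contact_force: [0.9, -2.9, 4.0]
opening: 0.0001
grip_force: 1.7
```

```bash
python3 c.py
```

```text
9.3 [0.54481108 0.13953879 0.11303923] depth 0.0035607734961691645 [ 0.941263   -2.90347687  3.95995103] r 0.12015636104756698 ang -21.460066779405423
flangeL ((0.4698747364080482, -0.06821859285266285), 0.9441075392122622)
pot ((-0.2937099542565669, -0.3177975275875795), 0.755387025574843)
usb ((-0.006116941767871253, 0.5056773953887728), 1.0059897276599712)
```

drive_tool --rows '[[[0.0018, -0.0026, 0], 0], [[0.0018, -0.0026, 0], 0], [[0.0019, -0.0025, 0], 0], [[0.0019, -0.0025, 0], 0], [[0.002, -0.0024, 0], 0], [[0.0021, -0.0024, 0], 0], [[0.0021, -0.0023, 0], 0], [[0.0022, -0.0022, 0], 0], [[0.0023, -0.0022, 0], 0], [[0.0023, -0.0021, 0], 0]]'

```text
t: 10.35
tool_pos: [0.5555, 0.1691, 0.113]
tool_rot: [-3.089, -0.57, 0.0]
contact_force: [-1.5, -2.8, 3.5]
opening: -0.0
grip_force: 1.7
```

drive_tool --rows '[[[0.0024, -0.0021, 0], 0], [[0.0024, -0.002, 0], 0], [[0.0025, -0.0019, 0], 0], [[0.0025, -0.0019, 0], 0], [[0.0026, -0.0018, 0], 0], [[0.0026, -0.0017, 0], 0], [[0, 0, 0], 0], [[0, 0, 0], 0]]'

```text
t: 11.15
tool_pos: [0.5656, 0.1852, 0.1132]
tool_rot: [-3.089, -0.57, -0.001]
contact_force: [-0.5, -0.4, 3.6]
opening: 0.0003
grip_force: 1.6
```

```bash
python3 c.py
```

```text
11.15 [0.56560153 0.18522943 0.11323872] depth 0.0033612780404036063 [-0.46297886 -0.39329426  3.61720668] r 0.12045644212936821 ang -45.54348046360582
flangeL ((0.3021427092931219, 0.2430143736742192), 0.8507605614485564)
pot ((-0.24429385250711277, -0.11301847523429487), 0.3930096361372206)
usb ((0.4742733690707652, 0.7505404266778477), 0.803093443927451)
```

The tip is at mark 5 with the bar still pressed at 3.6 N. Lifting straight up.

drive_tool --rows '[[[0, 0, -0.002], 0], [[0, 0, -0.002], 0], [[0, 0, -0.004], 0], [[0, 0, -0.01], 0], [[0, 0, -0.02], 0], [[0, 0, -0.02], 0], [[0, 0, -0.02], 0], [[0, 0, -0.02], 0], [[0, 0, 0], 0], [[0, 0, 0], 0]]'

```text
t: 12.2
tool_pos: [0.5654, 0.1847, 0.2114]
tool_rot: [3.089, 0.57, 0.001]
contact_force: [0.4, -0.0, 0.3]
opening: -0.0
grip_force: 0.0
```

drive_tool --rows '[[[0, 0, 0], 0], [[0, 0, 0], 0], [[0, 0, 0], 0], [[0, 0, 0], 0], [[0, 0, 0], 0]]'

```text
t: 12.7
tool_pos: [0.5653, 0.1848, 0.2108]
tool_rot: [3.089, 0.57, -0.001]
contact_force: [-0.5, -0.5, 0.2]
opening: 0.0002
grip_force: 0.0
```

```bash
python3 c.py
python3 - <<'E'
from w import *
g=vision.get_image("scene");cv2.imwrite("pics/s3.png",cv2.resize(g["image"][150:290,170:340],None,fx=4,fy=4,interpolation=2))
E
```

```text
12.7 [0.56527782 0.18477903 0.21076032] depth -0.09416031520292047 [-0.46808503 -0.54610667  0.24671869] r 0.1204467032447322 ang -45.27968269620743
flangeL ((0.5236690267068909, -0.28573838609640667), 0.8406999188882334)
pot ((-0.2641282620652454, -0.37793339685857674), 0.6541625257167551)
usb ((0.18022919870076848, 0.5982386844546159), 0.9150257804756793)
```

View pics/s3.png

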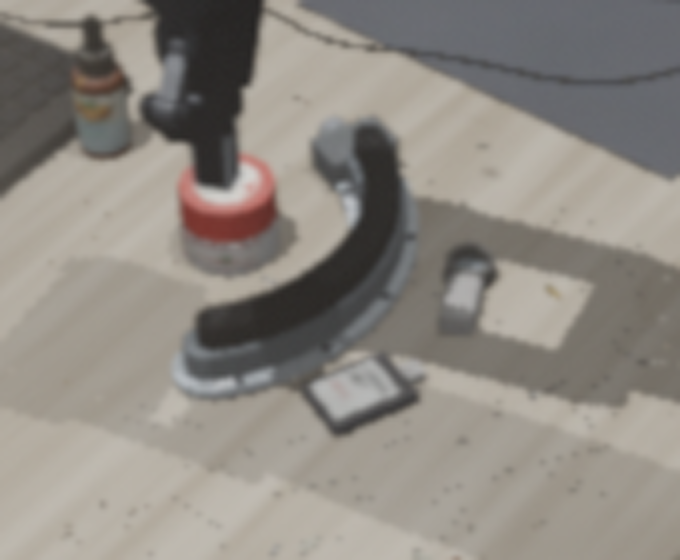

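The fingertips at (215,185) hang free above the plain end at (210,320). The bar is up and nothing has been displaced.

```bash
python3 -c "
from station import ctrl
print(ctrl.finish_job())"
```

```text
the job is handed in; nothing more can be done
None
```

I ran the bar in one pass from the terminal box end to the plain end, pressed about 3.5–4.7 mm by the tool-height readings. It then sprang up, the strip and the things round it looked unmoved in the last picture, and the job is handed in; it returned no verdict.

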